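# Load a sealed cup under the spring flap of a labelling nest

### The job

Load the cup that stands in the nest's lane: with one fingertip hold down the black-topped yellow treadle beside the lane, so that the spring flap stays open, and while it is held push the cup along the lane with the other fingertip until it is fully home against the back stop. Then let go so that the flap comes down and rests on the cup's lid. Only push the cup, never grasp, lift or tip it, and leave the other things on the table where they are.

Things in the scene. Friction and masses are not known exactly. Their poses are not given: they have to be found in the camera images.
- nest: Fixed aluminium cup nest, plate 6 mm thick. Origin on the table under the centre of a seated cup; x along the lane to the back stop (push direction), y to the left (treadle side), z up. Lane 101 mm wide, centred on y = 0, between white rails 4 mm thick, tops at z = 32 mm, from x = -205 to +50 mm; open above and at its -x end. White back stop: face at x = +49, top at z = 32 mm.
- seat (a point): Where the underside of the cup's centre lies when the cup is fully home: nest (1, 0, 6) mm; axes as the nest's.
- hold_flap (a joint): Yellow spring flap over the seat, rad: 0 closed, 0.42 fully open (stop), about 0.13 resting on a seated cup, 0.22 and more lets the cup pass. Hinge axis along the nest's x at nest y = +62, z = 22 mm. The spring (0.10 N m closed, 0.21 N m open) shuts it when the treadle is let go.
- flap_lip (a point): Middle of the lower edge of the flap's front lip; closed it is at nest (3.5, -21, 45) mm and blocks the cup, whose top is at z = 52 mm. The flap covers nest x = +2 to +45, y = -44 to +64 mm; its far edge rises to z = 100 mm when fully open. Moves with the flap.
- treadle_axis (a point): Treadle: yellow plate with black ribbed top, rigid with the flap: nest x = -195 to -35 mm, from the hinge axis (y = +62) left to about y = +125 mm. Closed it slopes up to the left by 0.42 rad (outer edge z = 50 mm); fully pressed it is level, top at z = 25 mm. Needs 5 to 7 N down, 30 to 40 mm from the axis; a fingertip can slide along it while pressing. Point: on the axis, mid-length.
- treadle_top (a point): Point on the treadle's top surface, 34 mm from the hinge axis, at the middle of its length (nest x = -115 mm); moves with the treadle.
- work_cup: The cup to load: round sealed clear cup of orange-brown paste, standing upright in the nest's lane short of the flap, about 0.14 kg. Origin at the centre of its underside, z up. Height 46 mm; wall diameter 96 mm up to 36 mm, rim diameter 104 mm above that.
- next_cup: Bystander: another cup of paste of the same kind (104 mm across, 46 mm high) standing on the table to the right. Origin under its centre.
- stamp: Bystander: red and black hand stamp, 26 x 45 x 74 mm. Origin under its centre.
- pen: Bystander: red and white marker pen lying on the table, 135 mm long. Origin under its centre.
- beaker: Bystander: open steel beaker, 70 mm diameter, 69 mm high. Origin under its centre.
Mind the look-alikes: they are no part of the job. Leave any purple look-alike of the work_cup alone.

How it is judged (in metres and radians):
On the way, in this order (a step that is already met when the one before it is completed fails the run):
1. a fingertip holds the treadle down so that the flap is open, the cup still short of the flap (value of joint hold_flap above 0.22 rad and contact force between the fingers and hold_flap_c4 above 0.5 N and x of work_cup in the frame of seat below -0.04 m), for 0.2 s.
2. the cup is home against the back stop while a fingertip still holds the flap open (value of joint hold_flap above 0.22 rad and contact force between the fingers and hold_flap_c4 above 0.5 N and x of work_cup in the frame of seat between -0.007 and 0.007 m and y of work_cup in the frame of seat between -0.008 and 0.008 m), for 0.1 s.
At the end, for the whole second after the job is handed in: The cup stands upright and still in the nest, its centre within 7 mm of the seat along the lane and 8 mm across it, and the flap is let go and rests on the lid (joint 0.06 to 0.19 rad) (x of work_cup in the frame of seat between -0.007 and 0.007 m and y of work_cup in the frame of seat between -0.008 and 0.008 m and distance between work_cup and seat below 0.012 m and angle between work_cup's own z axis and vertical below 0.06 rad and linear speed of work_cup below 0.02 m/s and value of joint hold_flap between 0.06 and 0.19 rad); the robot touches nothing.
It fails at once if the cup is lifted more than 12 mm or carried (z of work_cup in the frame of seat above 0.012 m).
It fails at once if the cup is tipped by more than 0.2 rad (angle between work_cup's own z axis and vertical above 0.2 rad).
It fails at once if the other cup, the stamp, the pen or the beaker is moved by more than 20 mm (distance of any of next_cup, stamp, pen, beaker from where it was at the start of the episode above 0.02 m).
It also fails if it takes over 40 s, if anything falls off the work surface, if the arm or the gripper's body presses on something with over 40 N, if the wrist force passes 120 N, or if a joint passes its speed limit or range.

### The arm

A 7-joint arm with a two-finger parallel gripper is mounted at the origin on the work surface; the furniture and walls round the work are solid. World frame = base frame: x ahead of the robot, y to its left, z up, the work surface at z = 0. Lengths are in m, angles in degrees, forces in N, time in s.
With the tool pointing down it reaches from about 0.425 to 0.875 m from the base axis. Payload 4.7 kg.
Tool frame: the origin (TCP) lies at the very end of the fingers, on their centre line; the grasp point (between the pads) lies env.tcp_to_grasp behind it (env.tcp_to_grasp is the distance from the TCP to the grasp point, in m); z points along the fingers, x is the direction in which the jaws open and shut, and the axes are right-handed (so a half turn about z gives the same grasp; the last joint's range is limited). The gripper opens to 87 mm and grips with 3 to 60 N. Pads are 19 mm wide; open, the fingers measure 117 mm over their backs; the gripper's body (75 mm by 190 mm) begins 51 mm behind the grasp point.
Start: joints at [67.328, 18.392, -4.016, 83.108, 1.295, 78.541, -3.26], TCP at [0.259, -0.596, 0.223] pointing down, gripper open.
Joint ranges: [-163.93, 163.93], [-17.29, 119.83], [-79.2, 71.16], [3.27, 140.29], [-89.18, 269.18], [5.43, 117.66], [-154.24, 154.24]. Speed limits (degrees/s): [147.25, 147.25, 180, 180, 180, 180, 180].

### API

Orientations are given as [roll, pitch, yaw] about the fixed x, y, z axes, in that order (R = Rz(yaw) Ry(pitch) Rx(roll)).
In Python, from cell import env gives the robot as it stands. The module is installed in compiled form; this text tells all that it offers.
- The arm moves only by the tool send_rows, never from a script. Its argument "steps" is a list of rows, each a list of 3 entries, a list of its own where there are three numbers: the shift along the tool's x, y, z in m, then the turn, a rotation vector about the tool's x, y, z in rad, then the finger opening in m, from 0 to 0.087. A call has exactly 5 rows; each row is the pose to reach, as a shift and turn from the pose commanded when the call began, along the tool's axes at that moment; what a row does not reach only later rows make up. A row lasts 1/12 s, in which the tool goes at most 41.7 mm and 7.16 degrees, less where a joint would pass 70% of its speed; a pose out of reach is approached as far as the arm can. A call with a gripper value outside its range is refused whole. The fingers move at their own pace and stop on an object; "grip_force" is the grip in N (left out, the last holds). Time passes only in rows, so rows that repeat a pose let the fingers close, or fill a call up. It gives the time, the measured TCP pose, the force and the opening at its end, in the units of the state.
- env.get_obs(): the state, without advancing time (a new reading comes with each control period).
- env.read_camera(name): name is "scene" or "top" or "wrist"; returns a dict with "pixels" (384x512x3 uint8, red, green, blue), "fx", "fy", "cx", "cy" (pixels), "k1" (the pictures are not rectified: a ray, as slopes to the right and down, at radius r is drawn at 1 + k1 r^2 times it, then the intrinsics apply), "position" and "rotation" of the camera in the world. Camera axes: x right, y up, looking along -z (the intrinsics and any distortion apply to the point x, -y, -z); pixel columns grow to the right and rows downward; lengths in m; the calibration is good to about 2 mm. A picture is of the moment at which its call begins. There is no depth.
- env.sign_off(): hands the job in, once; it reports no verdict.
The state is a dict: "time_s": time; "qpos": joint angles; "joint_velocities": joint speeds; "effort": joint torques, N m; "tool_pos": TCP position; "tool_rot": TCP orientation; "force": force on the tool from outside, world axes, zero at the start; "wrist_torque": the same for the moment, N m; "grip_width": finger opening in m.
Only numpy, scipy, OpenCV 4.12 (cv2) and the standard library are available. Lean on these libraries where they do the work, as an engineer would, in place of code of your own. Each camera call takes 0.05 s, during which the arm holds its last target.

## Working session

There is one attempt and no reset: what is moved stays moved. The work goes in short steps, Python scripts to look and compute and a tool call to move; the robot and the scene stay as the last step left them, time stands still between calls to the robot, and variables do not carry over. Pictures are saved under pics/ and viewed, and the job is handed in when it is done.

Besides the shell and the picture viewer there is one more tool, called after "Request:" in YAML: its name, and indented under it one key for each argument. send_rows: Moves the arm, as the interface text tells. Its arguments: {"type":"object","properties":{"steps":{"type":"array"},"grip_force":{"type":"number"}},"required":["steps"]}

```bash
mkdir -p pics
python3 - <<'E'
from cell import env
import cv2
print(env.get_obs()); print(env.tcp_to_grasp)
for n in ("scene","top","wrist"):
    c=env.read_camera(n); print(n,{k:v for k,v in c.items() if k!="pixels"})
    cv2.imwrite(f"pics/{n}0.png",c["pixels"][:,:,::-1])
E
```

```text
{'time_s': 0.0, 'qpos': array([67.32996217, 18.43951615, -4.01773044, 83.17641689,  1.2956112 ,
       78.54126596, -3.2593934 ]), 'joint_velocities': array([ 0.07694194,  0.06297833,  0.02470839,  0.03193256, -0.06864503,
        0.0274622 , -0.00381235]), 'effort': array([ 1.20704331e-04, -4.91294146e+01, -4.03523566e-01, -3.12523019e+01,
       -6.39109151e-02,  4.36474197e-02,  1.59571709e-04]), 'tool_pos': array([ 0.25870074, -0.59567805,  0.22144338]), 'tool_rot': array([ 1.79994235e+02,  1.11908333e-01, -6.65173692e+01]), 'force': array([0.78105905, 0.23575758, 0.18804176]), 'wrist_torque': array([-0.016832  ,  0.06145266, -0.02197539]), 'grip_width': 0.08712174355133186}
0.0187
scene {'fx': 392.32329369513303, 'fy': 392.32329369513303, 'cx': 258.8930447841949, 'cy': 194.12928626300203, 'k1': -0.02068468104328612, 'position': array([0.12132463, 0.71842826, 0.97674474]), 'rotation': array([  40.44011205,   -0.19160906, -150.47853753])}
top {'fx': 413.18464221399495, 'fy': 413.18464221399495, 'cx': 255.7312650891667, 'cy': 193.16306346148085, 'k1': 0.049409848476032144, 'position': array([0.33896269, 0.06067308, 1.10708207]), 'rotation': array([ 10.0800079 ,  -1.35032253, -89.31754167])}
wrist {'fx': 299.3737726789124, 'fy': 299.3737726789124, 'cx': 255.87721372859565, 'cy': 192.2772840544051, 'k1': -0.039073165970661954, 'position': array([ 0.33376333, -0.56314173,  0.38376727]), 'rotation': array([-17.1732936 ,   0.08013831, -66.50741215])}
```

View pics/scene0.png

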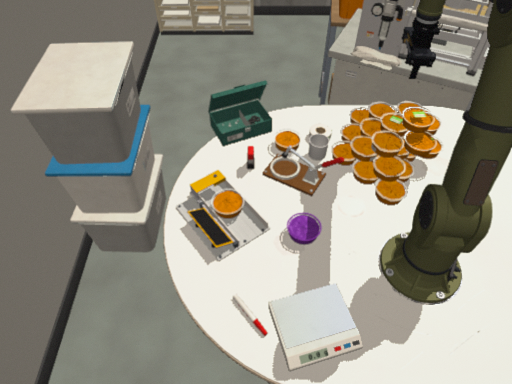

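View pics/top0.png

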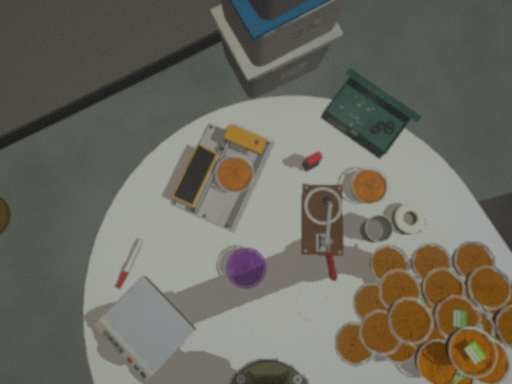

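View pics/wrist0.png

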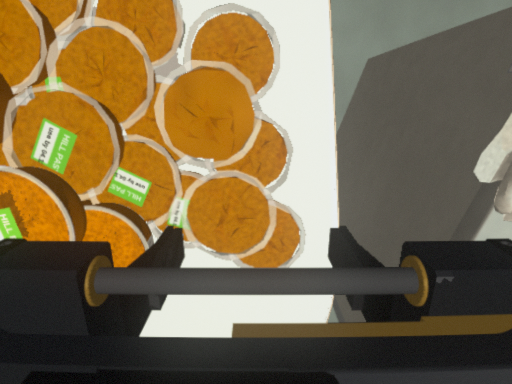

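Run:
```python
import cv2
a=cv2.imread("pics/top0.png")[110:240,150:290]; cv2.imwrite("pics/top0c.png",cv2.resize(a,None,fx=5,fy=4.6*5/4.6,interpolation=cv2.INTER_CUBIC)[:600])
a=cv2.imread("pics/scene0.png")[160:265,165:280]; cv2.imwrite("pics/scene0c.png",cv2.resize(a,None,fx=5,fy=5,interpolation=cv2.INTER_CUBIC))
```

```text
(no output)
```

View pics/top0c.png

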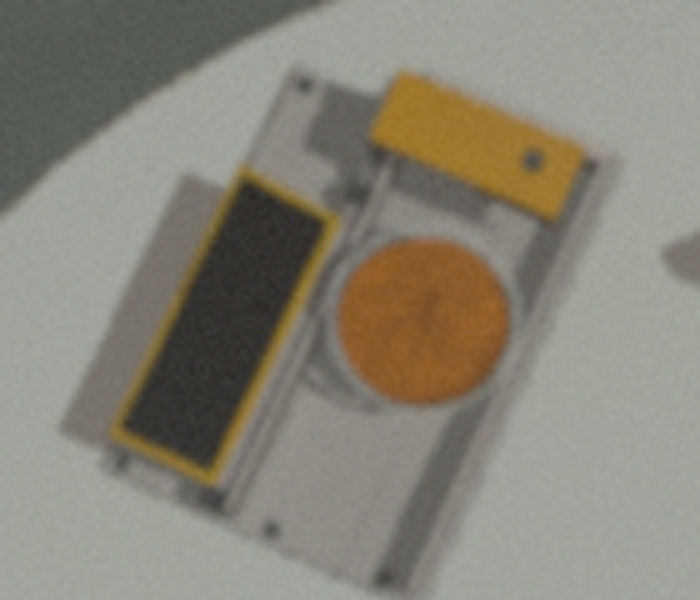

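View pics/scene0c.png

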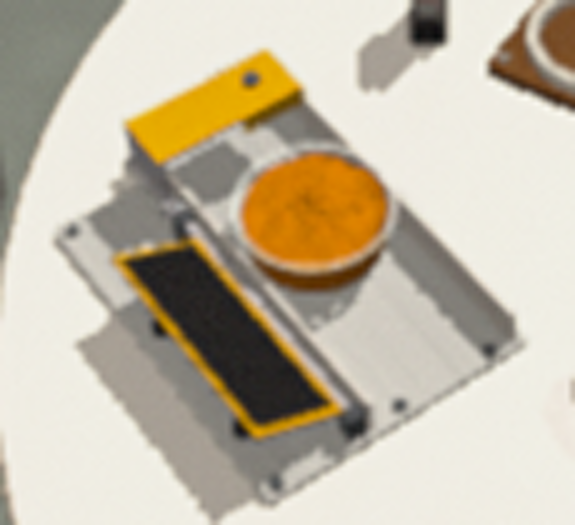

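```bash
cat > h.py <<'E'
import numpy as np
from scipy.spatial.transform import Rotation as R
from scipy.optimize import least_squares
from cell import env
def cams(n):
    c=env.read_camera(n); return c
def proj(c,P):
    P=np.atleast_2d(P); M=R.from_euler('xyz',c["rotation"],degrees=True).as_matrix()
    q=(P-c["position"])@M; a=q[:,0]/-q[:,2]; b=-q[:,1]/-q[:,2]
    s=1+c["k1"]*(a*a+b*b)
    return np.c_[c["cx"]+c["fx"]*a*s,c["cy"]+c["fy"]*b*s]
def tri(obs):
    f=lambda p:np.concatenate([proj(c,p)[0]-uv for c,uv in obs])
    r=least_squares(f,[.6,0,.05]); return r.x,np.abs(r.fun).max()
def onplane(c,uv,z):
    r=least_squares(lambda p:proj(c,[p[0],p[1],z])[0]-uv,[.6,0]); return r.x
E
python3 - <<'E'
from h import *
T=cams("top");S=cams("scene")
t=lambda u,v:np.array([150+u/5,110+v/5]); s=lambda u,v:np.array([165+u/5,160+v/5])
pts={'tr_out_far':(t(243,168),s(115,258)),'tr_out_near':(t(112,437),s(258,437)),
'tr_in_far':(t(338,216),s(195,240)),'tr_in_near':(t(212,484),s(340,408)),
'flap_hole':(t(534,159),s(251,79)),'flap_rfar':(t(590,150),s(265,52)),'flap_rnear':(t(556,220),s(301,97)),'flap_lfar':(t(402,73),s(128,126)),'flap_lnear':(t(370,137),s(160,162)),
'cup':(t(425,322),s(316,210)),'screw_near_r':(t(385,578),s(490,350)),'screw_mid':(t(271,530),s(400,405))}
for k,(a,b) in pts.items(): 
    p,e=tri([(T,a),(S,b)]); print(k,p.round(4),round(e,2))
W={k:tri([(T,a),(S,b)])[0] for k,(a,b) in pts.items()}
for a,b in (('tr_out_far','tr_out_near'),('tr_in_far','tr_in_near'),('flap_lfar','flap_rfar'),('flap_lnear','flap_rnear')):
    d=W[a]-W[b]; print(a,np.degrees(np.arctan2(d[1],d[0])),np.hypot(*d[:2]))
E
```

```text
tr_out_far [0.66   0.1914 0.0452] 0.3
tr_out_near [0.5149 0.2542 0.0444] 0.55
tr_in_far [0.6404 0.1419 0.0211] 0.09
tr_in_near [0.4936 0.2042 0.0242] 0.4
flap_hole [0.6639 0.0371 0.0573] 0.17
flap_rfar [0.6721 0.0075 0.0508] 0.48
flap_rnear [0.6346 0.0248 0.0443] 0.21
flap_lfar [0.7104 0.1077 0.0551] 0.07
flap_lnear [0.674  0.1237 0.0574] 0.09
cup [0.5801 0.0935 0.0352] 0.24
screw_near_r [0.4463 0.1127 0.0031] 0.0
screw_mid [0.4718 0.1744 0.0047] 0.31
tr_out_far -23.384891443839305 0.1580456107202651
tr_in_far -22.997222585258882 0.15951791881131733
flap_lfar 69.10191683618523 0.1072553626986101
flap_lnear 68.27231229225747 0.10647467347588013
```

Run:
```python
from h import *
T=cams("top");S=cams("scene")
t=lambda u,v:np.array([150+u/5,110+v/5]); s=lambda u,v:np.array([165+u/5,160+v/5])
L=[((-35,117.4,50),t(243,168),s(115,258)),((-195,117.4,50),t(112,437),s(258,437)),
((-35,64,26),t(338,216),s(195,240)),((-195,64,26),t(212,484),s(340,408)),
((45,-44,57),t(590,150),s(265,52)),((2,-44,57),t(556,220),s(301,97)),((45,64,57),t(402,73),s(128,126)),((2,64,57),t(370,137),s(160,162))]
def w(p,n):
    n=np.array(n)/1000; c,q=np.cos(p[2]),np.sin(p[2]); return [p[0]+c*n[0]-q*n[1],p[1]+q*n[0]+c*n[1],n[2]]
def f(p): return np.concatenate([np.r_[proj(T,w(p,n))[0]-a,proj(S,w(p,n))[0]-b] for n,a,b in L])
r=least_squares(f,[.63,.07,-.4],loss='soft_l1'); p=r.x
print(p[:2],np.degrees(p[2])); print(f(p).reshape(-1,4).round(1))
# cup: rim circle z=.052, paste circle
import cv2
c,q=np.cos(p[2]),np.sin(p[2])
for x in range(-110,-40,5):
    pass
for nm,cam in(("top",T),("scene",S)):
    im=cv2.resize(cam["pixels"][:,:,::-1],None,fx=4,fy=4,interpolation=cv2.INTER_CUBIC)
    def draw(P,col):
        P=proj(cam,[w(p,n) for n in P])*4+1.5
        cv2.polylines(im,[np.round(P).astype(int)],False,col,1)
    for y in(50.5,54.5,-50.5,-54.5): draw([(-205,y,32),(50,y,32)],(255,0,0))
    draw([(49,-50,32),(49,50,32)],(255,0,255))
    a=np.linspace(0,2*np.pi,60)
    for x0 in(-80,-70):
        draw([(x0+52*np.cos(i),52*0.98*np.sin(i),52) for i in a],(0,255,0))
    o=(600,440) if nm=="top" else (660,640)
    cv2.imwrite(f"pics/{nm}_ov.png",im[o[1]:o[1]+580,o[0]:o[0]+600])
np.save("nest.npy",p)
```

```text
[0.64543554 0.06828263] -23.55413530043386
[[ 0.3 -0.9  0.3 -1.3]
 [-0.4 -0.4  0.8 -0.9]
 [ 0.2  0.1  0.3 -1. ]
 [-0.5  0.   0.6  0.1]
 [-1.  -0.   0.7 -0.4]
 [-0.8  0.3  0.9 -1.6]
 [-0.5 -1.  -0.7 -0.3]
 [-1.   0.4 -0.   0.8]]
```

View pics/top_ov.png

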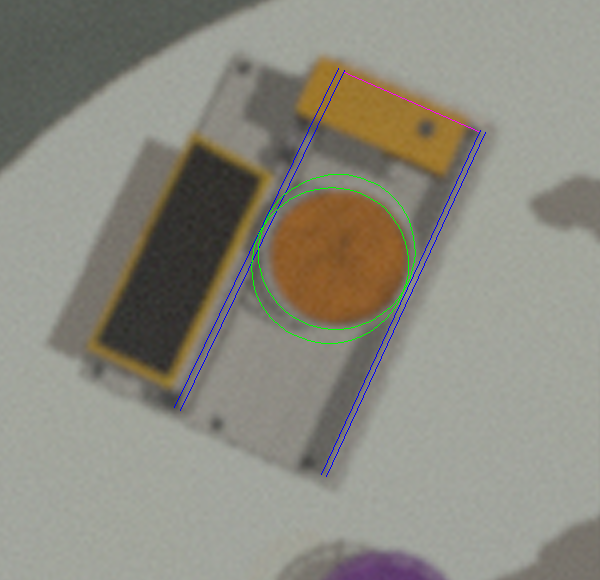

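View pics/scene_ov.png

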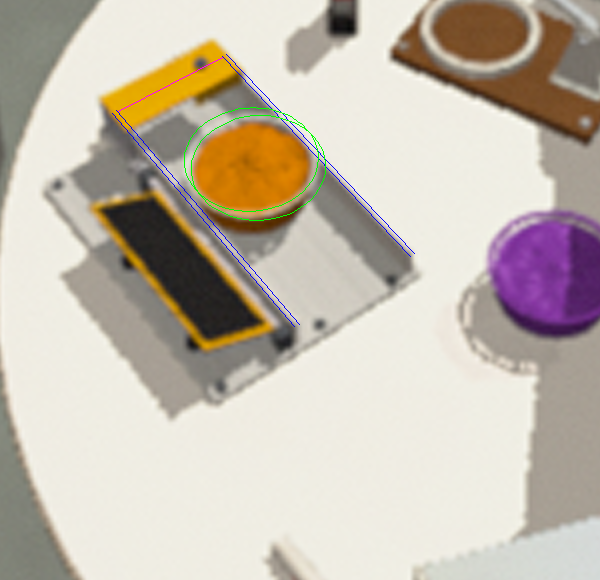

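```bash
cat > g.py <<'E'
from h import *
def pose(): 
    o=env.get_obs(); return o["tool_pos"],R.from_euler('xyz',o["tool_rot"],degrees=True),o
def go(tp,tr,p=None,r=None):
    if p is None: p,r,o=pose()
    s=r.inv().apply(np.array(tp)-p); v=(r.inv()*tr).as_rotvec()
    print("shift",s.round(4),"rot",v.round(4),"rows",np.linalg.norm(s)/.0417,np.degrees(np.linalg.norm(v))/7.16)
E
python3 - <<'E'
from g import *
p,r,o=pose()
wp=[]
az=[-66.5,-50,-32,-14,4,17.9];rad=[.65,.63,.61,.59,.57,.56];yw=[-66.5,-40,-13.3,13.3,40,66.45]
P=np.array([.2587,-.5957,.32]);Rr=r
for a,d,y in zip(az[1:],rad[1:],yw[1:]):
    t=np.array([d*np.cos(np.radians(a)),d*np.sin(np.radians(a)),.32 if y<60 else .25]);q=R.from_euler('xyz',[180,0,y],degrees=True)
    go(t,q,P,Rr);P,Rr=t,q
E
```

```text
shift [-0.0455 -0.1792  0.    ] rot [-0.000e+00  4.000e-04 -4.629e-01] rows 4.43357706951276 3.703981545862126
shift [-0.0164 -0.1943 -0.    ] rot [ 0.     0.    -0.466] rows 4.675826185194114 3.7290502793296088
shift [ 0.0122 -0.1884 -0.    ] rot [ 0.      0.     -0.4643] rows 4.526566741905467 3.715083798882682
shift [ 0.0382 -0.1785 -0.    ] rot [ 0.     0.    -0.466] rows 4.377361837304901 3.7290502793296088
shift [ 0.0577 -0.1244  0.07  ] rot [-0.      0.     -0.4616] rows 3.691378844711031 3.69413407821229
```

Request:
send_rows:
  steps:
    - [[0,0,-0.02],[0,0,0],0.087]
    - [[0,0,-0.04],[0,0,0],0.087]
    - [[0,0,-0.06],[0,0,0],0.087]
    - [[0,0,-0.08],[0,0,0],0.087]
    - [[0,0,-0.1],[0,0,0],0.087]

```text
time_s: 0.77
tool_pos: [0.2589, -0.5961, 0.3236]
tool_rot: [180.0, -0.0, -66.5]
force: [0.1, 0.0, 0.8]
grip_width: 0.0866
```

Request:
send_rows:
  steps:
    - [[-0.009,-0.036,0],[0,0,-0.093],0.087]
    - [[-0.018,-0.072,0],[0,0,-0.186],0.087]
    - [[-0.027,-0.108,0],[0,0,-0.279],0.087]
    - [[-0.036,-0.144,0],[0,0,-0.372],0.087]
    - [[-0.045,-0.18,0],[0,0,-0.463],0.087]

```text
time_s: 1.18
tool_pos: [0.4073, -0.482, 0.3228]
tool_rot: [180.0, -0.0, -39.7]
force: [-0.3, -0.5, -0.2]
grip_width: 0.0866
```

Request:
send_rows:
  steps:
    - [[-0.003,-0.039,0],[0,0,-0.093],0.087]
    - [[-0.006,-0.078,0],[0,0,-0.186],0.087]
    - [[-0.01,-0.117,0],[0,0,-0.279],0.087]
    - [[-0.013,-0.156,0],[0,0,-0.372],0.087]
    - [[-0.016,-0.194,0],[0,0,-0.466],0.087]

```text
time_s: 1.6
tool_pos: [0.5195, -0.3224, 0.3228]
tool_rot: [180.0, -0.0, -13.0]
force: [0.2, 0.3, 0.2]
grip_width: 0.0869
```

Request:
send_rows:
  steps:
    - [[0.002,-0.038,0],[0,0,-0.093],0.087]
    - [[0.005,-0.076,0],[0,0,-0.186],0.087]
    - [[0.007,-0.114,0],[0,0,-0.279],0.087]
    - [[0.01,-0.151,0],[0,0,-0.372],0.087]
    - [[0.012,-0.188,0],[0,0,-0.464],0.087]

```text
time_s: 2.02
tool_pos: [0.5737, -0.1423, 0.3228]
tool_rot: [180.0, -0.0, 13.5]
force: [0.0, -1.1, 0.0]
grip_width: 0.0869
```

Request:
send_rows:
  steps:
    - [[0.008,-0.036,0],[0,0,-0.093],0.087]
    - [[0.015,-0.072,0],[0,0,-0.186],0.087]
    - [[0.023,-0.107,0],[0,0,-0.279],0.087]
    - [[0.03,-0.143,0],[0,0,-0.372],0.087]
    - [[0.038,-0.178,0],[0,0,-0.466],0.087]

```text
time_s: 2.43
tool_pos: [0.569, 0.0397, 0.3228]
tool_rot: [180.0, 0.0, 40.3]
force: [0.3, -0.2, -0.3]
grip_width: 0.0869
```

Request:
send_rows:
  steps:
    - [[0.012,-0.025,0.014],[0,0,-0.093],0.087]
    - [[0.023,-0.05,0.028],[0,0,-0.186],0.087]
    - [[0.035,-0.075,0.042],[0,0,-0.279],0.087]
    - [[0.046,-0.1,0.056],[0,0,-0.372],0.087]
    - [[0.058,-0.124,0.07],[0,0,-0.462],0.087]

```text
time_s: 2.85
tool_pos: [0.5336, 0.1714, 0.2521]
tool_rot: [180.0, 0.0, 66.7]
force: [0.5, -0.0, -0.2]
grip_width: 0.087
```

Run:
```python
from g import *
import cv2
for n in("wrist","top"):
    c=env.read_camera(n);cv2.imwrite(f"pics/{n}1.png",c["pixels"][:,:,::-1]); 
    if n=="wrist": np.save("w1.npy",c,allow_pickle=True)
print(env.get_obs())
```

```text
{'time_s': 2.95, 'qpos': array([ 21.32825873,  11.10433656, -47.75694344,  92.42150943,
         8.13171431,  80.31533058,  39.77248784]), 'joint_velocities': array([ 2.09494725, -0.63804183,  3.72023199, -2.59380082,  2.02325017,
        1.75498317, -1.5123343 ]), 'effort': array([  0.69430439, -31.45233035,  -3.69526975, -30.87034106,
         0.13919698,  -0.17300726,   0.2193972 ]), 'tool_pos': array([0.53073809, 0.17560124, 0.25069463]), 'tool_rot': array([-1.79760623e+02, -2.77619438e-03,  6.70608860e+01]), 'force': array([0.12655968, 0.65600829, 0.03207006]), 'wrist_torque': array([ 0.11643178, -0.12161911, -0.00343928]), 'grip_width': 0.08695782806008198}
```

View pics/wrist1.png

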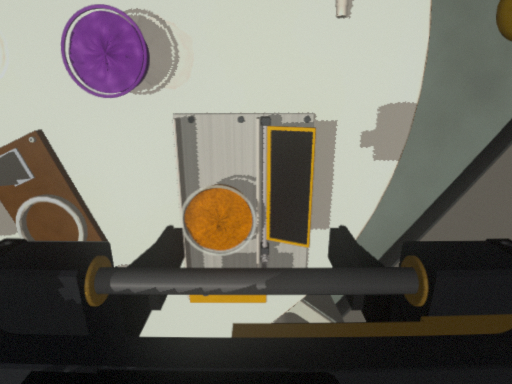

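View pics/top1.png

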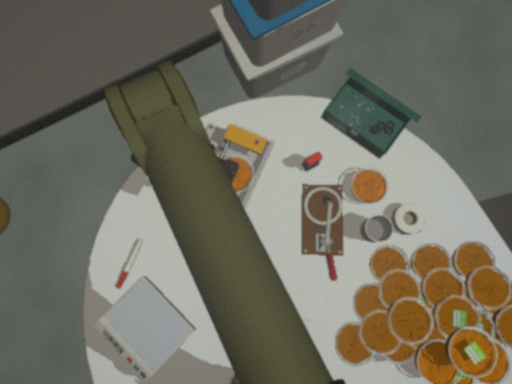

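Run:
```python
import cv2
a=cv2.imread("pics/wrist1.png")[105:265,165:330]; cv2.imwrite("pics/wrist1c.png",cv2.resize(a,None,fx=3.7,fy=3.7,interpolation=cv2.INTER_CUBIC))
```

```text
(no output)
```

View pics/wrist1c.png

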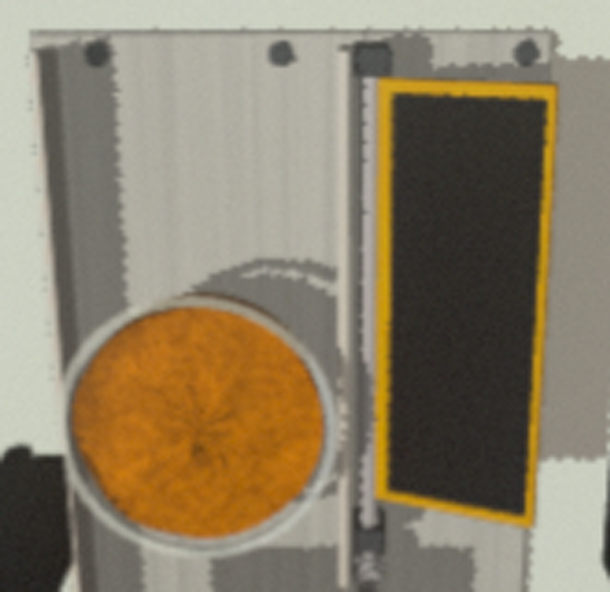

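Run:
```python
from g import *
C=np.load("w1.npy",allow_pickle=True).item()
t=lambda u,v:np.array([165+u/3.7,105+v/3.7])
def w(p,n):
    n=np.array(n)/1000; c,q=np.cos(p[2]),np.sin(p[2]); return [p[0]+c*n[0]-q*n[1],p[1]+q*n[0]+c*n[1],n[2]]
L=[((-195,117.4,50),t(556,85)),((-35,117.4,50),t(532,526)),((-195,64,26),t(380,80)),((-35,64,26),t(377,499)),((-205,50.5,32),t(338,47)),((-205,-54.5,32),t(38,50))]
f=lambda p:np.concatenate([proj(C,w(p,n))[0]-a for n,a in L])
r=least_squares(f,[.64,.07,-.4],loss='soft_l1',f_scale=1.);p=r.x
p0=np.load("nest.npy")
print(p[:2],np.degrees(p[2]),"old",p0,np.degrees(p0[2]));print(f(p).reshape(-1,2).round(1));print(f(p0).reshape(-1,2).round(1))
g=onplane(C,t(201,424),.05); print("cup",g)
for q in(p,p0):
    print(R.from_euler('z',-q[2]).apply(np.r_[g-q[:2],0])*1000)
print(C["position"],C["rotation"])
```

```text
[0.64893798 0.07115139] -23.052960123659737 old [ 0.64543554  0.06828263 -0.41109721] -23.55413530043386
[[-1.1 -0.5]
 [-1.   0.6]
 [ 1.1 -0.8]
 [ 0.9  0.2]
 [ 1.8  0.4]
 [-1.2  0.1]]
[[-3.  -1.4]
 [-3.7 -0.1]
 [-0.7 -2. ]
 [-1.7 -0.8]
 [ 0.  -0.9]
 [-3.1 -2. ]]
cup [0.57812437 0.10043559]
[-76.62582887  -0.7836628    0.        ]
[-74.55181688   2.57548946   0.        ]
[0.45913608 0.20405769 0.41427379] [-1.71925734e+01  3.94721160e-02  6.67397246e+01]
```

```bash
cat >> g.py <<'E'
NP=np.array([.647,.0698]);PSI=-23.3
def target(x,y,z,tilt=15,roll=7):
    b=R.from_euler('xyz',[180,0,90+PSI],degrees=True)
    # apply roll about tool y after tilt about base tool x
    rr=b*R.from_euler('y',roll,degrees=True)*R.from_euler('x',-tilt,degrees=True)
    n=R.from_euler('z',PSI,degrees=True).apply([x/1e3,y/1e3,0])
    return np.array([NP[0]+n[0],NP[1]+n[1],z/1e3]),rr
def nestof():
    p,r,o=pose(); q=R.from_euler('z',-PSI,degrees=True)
    print("nest mm",(q.apply(p-np.r_[NP,0])*1e3).round(1),"axes z",(q*r).apply([0,0,1]).round(3),"x",(q*r).apply([1,0,0]).round(3),"F",q.apply(o["force"]).round(2),"t",o["time_s"],"q",o["qpos"].round(1))
E
python3 - <<'E'
from g import *
nestof(); go(*target(-150,50,75))
E
```

```text
nest mm [-148.6   51.2  250.7] axes z [-0.004  0.    -1.   ] x [-0.006  1.     0.   ] F [-0.14  0.65  0.03] t 2.95 q [ 21.3  11.1 -47.8  92.4   8.1  80.3  39.8]
shift [-0.0012 -0.0006  0.1757] rot [-0.266   0.1207  0.022 ] rows 4.213524552193716 2.3441737584040534
```

Request:
send_rows:
  steps:
    - [[0,0,0.035],[-0.053,0.024,0.004],0.087]
    - [[0,0,0.07],[-0.106,0.048,0.009],0.087]
    - [[-0.001,0,0.105],[-0.16,0.072,0.013],0.087]
    - [[-0.001,-0.001,0.14],[-0.213,0.097,0.018],0.087]
    - [[-0.001,-0.001,0.176],[-0.266,0.121,0.022],0.087]

```text
time_s: 3.37
tool_pos: [0.5336, 0.1687, 0.0764]
tool_rot: [164.5, -7.1, 66.1]
force: [1.0, -0.5, -0.9]
grip_width: 0.0871
```

Run:
```python
from g import *
import cv2
for n in("scene","wrist"):
    c=env.read_camera(n);cv2.imwrite(f"pics/{n}2.png",c["pixels"][:,:,::-1]);
    if n=="scene": cv2.imwrite("pics/scene2c.png",cv2.resize(c["pixels"][140:290,140:320,::-1],None,fx=4,fy=4,interpolation=cv2.INTER_CUBIC))
nestof(); go(*target(-150,50,45))
```

```text
nest mm [-150.7   39.8   68.6] axes z [ 0.254  0.104 -0.962] x [0.011 0.994 0.111] F [-0.91 -1.67 -0.16] t 3.4667 q [ 20.1   7.5 -46.8 119.3  18.7  42.6  27.1]
shift [ 0.0075 -0.0057  0.024 ] rot [-0.0052  0.0138 -0.0075] rows 0.6172814995480149 0.13233882506751862
```

View pics/scene2c.png

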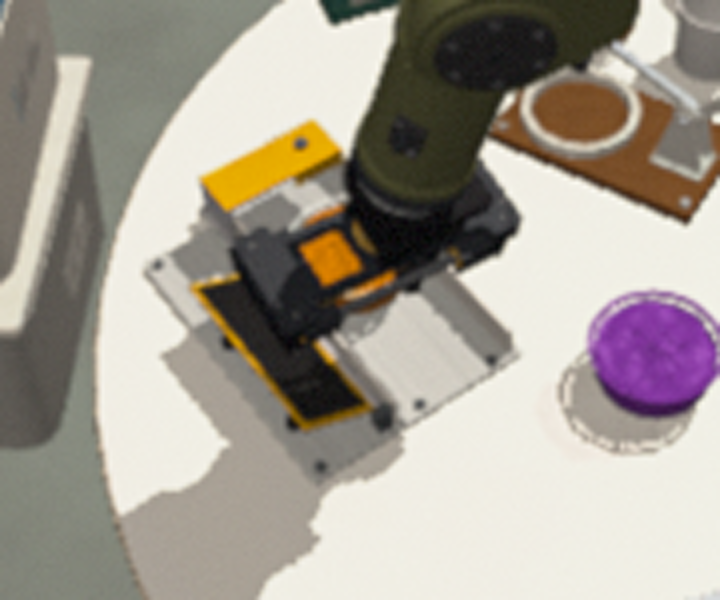

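View pics/wrist2.png

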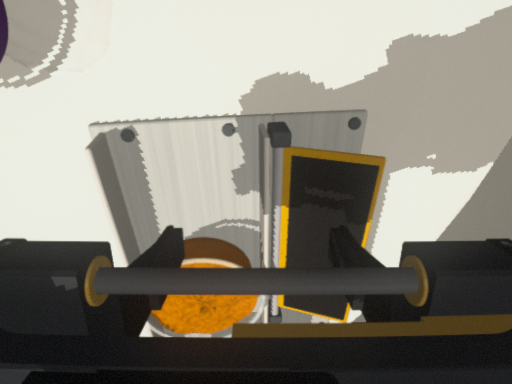

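Request:
send_rows:
  steps:
    - [[0,0,0],[0,0,0],0.087]
    - [[0,0,0],[0,0,0],0.087]
    - [[0,0,0],[0,0,0],0.087]
    - [[0,0,0],[0,0,0],0.087]
    - [[0,0,0],[0,0,0],0.087]

```text
time_s: 3.88
tool_pos: [0.5351, 0.1701, 0.0787]
tool_rot: [164.6, -7.1, 66.1]
force: [-0.8, 0.5, 0.7]
grip_width: 0.087
```

Run:
```python
from g import *
import cv2
nestof(); go(*target(-150,50,45))
c=env.read_camera("wrist");cv2.imwrite(f"pics/wrist3.png",c["pixels"][:,:,::-1])
p,r,o=pose()
for x in(-.0585,-.0435,.0435,.0585):
  for y in(-.0095,.0095): print(x,y,proj(c,p+r.apply([x,y,0])).round())
```

```text
nest mm [-142.5   47.8   78.7] axes z [ 0.266  0.117 -0.957] x [0.01  0.992 0.124] F [-0.91  0.14  0.69] t 3.8833 q [ 20.2   7.4 -46.8 118.3  18.6  42.6  27.2]
shift [-0.0021 -0.0162  0.0305] rot [ 0.0079  0.0002 -0.0107] rows 0.8297943542560415 0.10616966201201242
-0.0585 -0.0095 [[155. 226.]]
-0.0585 0.0095 [[158. 255.]]
-0.0435 -0.0095 [[180. 226.]]
-0.0435 0.0095 [[183. 255.]]
0.0435 -0.0095 [[328. 226.]]
0.0435 0.0095 [[326. 255.]]
0.0585 -0.0095 [[353. 226.]]
0.0585 0.0095 [[350. 255.]]
```

View pics/wrist3.png

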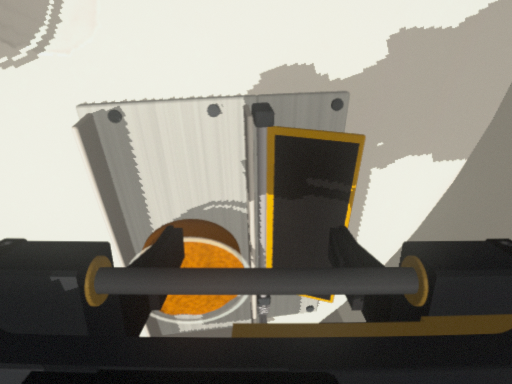

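Request:
send_rows:
  steps:
    - [[0,-0.004,0.006],[0,0,-0.003],0.087]
    - [[-0.001,-0.008,0.012],[0.003,0,-0.006],0.087]
    - [[-0.001,-0.012,0.018],[0.006,0,-0.01],0.087]
    - [[-0.002,-0.016,0.023],[0.008,0,-0.01],0.087]
    - [[-0.002,-0.017,0.024],[0.008,0,-0.01],0.087]

```text
time_s: 4.35
tool_pos: [0.5226, 0.1748, 0.0469]
tool_rot: [165.3, -6.8, 66.7]
force: [-0.4, -0.2, 0.0]
grip_width: 0.0867
```

Run:
```python
from g import *
nestof(); go(*target(-150,50,30))
```

```text
nest mm [-155.8   47.3   46.9] axes z [ 0.254  0.114 -0.961] x [-0.     0.993  0.118] F [-0.3  -0.31  0.05] t 4.35 q [ 18.4   9.8 -46.4 120.5  22.1  40.   23.8]
shift [0.0007 0.0013 0.018 ] rot [-0.0054  0.0039  0.0012] rows 0.4337788832387366 0.054399399411165325
```

Request:
send_rows:
  steps:
    - [[0,0,0.004],[0,0,0],0.087]
    - [[0,0,0.008],[0,0,0],0.087]
    - [[0,0,0.012],[0,0,0],0.087]
    - [[0,0.001,0.016],[0,0,0],0.087]
    - [[0.001,0.001,0.018],[0,0,0],0.087]

```text
time_s: 4.77
tool_pos: [0.5307, 0.1756, 0.0316]
tool_rot: [165.2, -6.9, 66.7]
force: [-4.1, -0.2, 3.4]
grip_width: 0.0868
```

Run:
```python
from g import *
nestof(); go(*target(-150,50,23))
```

```text
nest mm [-148.7   51.2   31.6] axes z [ 0.256  0.115 -0.96 ] x [0.    0.993 0.119] F [-3.69 -1.79  3.38] t 4.7667 q [ 16.9  12.4 -45.1 120.2  25.6  38.7  21. ]
shift [-0.0022 -0.0034  0.0078] rot [-0.0029  0.0024  0.0004] rows 0.2108930978922931 0.03059297141175602
```

Run:
```python
from g import *
import cv2
for n in("wrist","scene"):
    c=env.read_camera(n)
    a=c["pixels"][:,:,::-1]
    a=a[60:360,100:400] if n=="wrist" else cv2.resize(a[150:270,160:290],None,fx=2.,fy=2.)
    cv2.imwrite(f"pics/{n}4.png",cv2.resize(a,None,fx=2,fy=2,interpolation=cv2.INTER_CUBIC))
nestof();go(*target(-156,50,23))
```

```text
nest mm [-148.8   51.2   31.7] axes z [ 0.256  0.115 -0.96 ] x [0.    0.993 0.119] F [-1.73 -1.32  2.25] t 4.8667 q [ 16.9  12.4 -45.1 120.2  25.5  38.7  21.1]
shift [-0.0022 -0.0091  0.0063] rot [-0.0031  0.0025  0.0006] rows 0.27165638911677426 0.032305644630853184
```

View pics/wrist4.png

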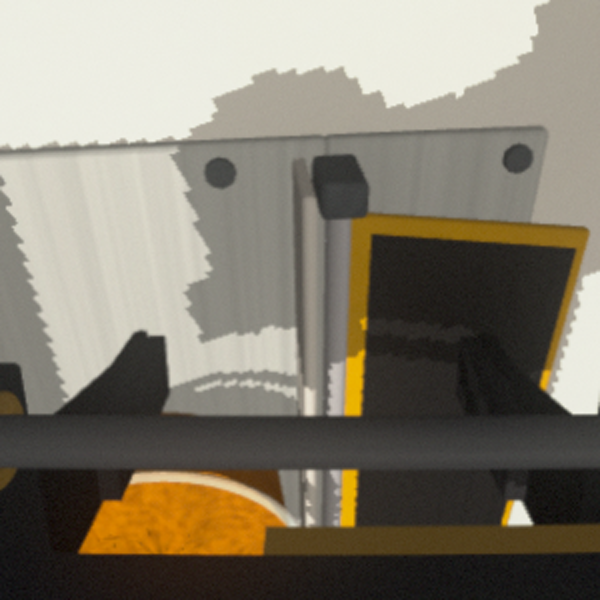

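View pics/scene4.png

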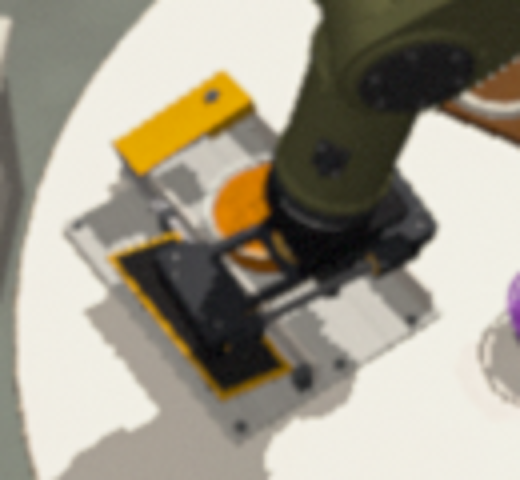

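Request:
send_rows:
  steps:
    - [[-0.001,-0.002,0.002],[0,0,0],0.087]
    - [[-0.001,-0.004,0.004],[0,0,0],0.087]
    - [[-0.002,-0.006,0.006],[0,0,0],0.087]
    - [[-0.002,-0.006,0.007],[0,0,0],0.087]
    - [[-0.002,-0.006,0.007],[0,0,0],0.087]

```text
time_s: 5.28
tool_pos: [0.5278, 0.1767, 0.0242]
tool_rot: [165.0, -7.0, 66.7]
force: [3.5, -0.3, 4.4]
grip_width: 0.0869
```

Run:
```python
from g import *
import cv2
nestof();go(*target(-153,50,22))
for n in("scene",):
    c=env.read_camera(n)
    a=c["pixels"][:,:,::-1]
    a=cv2.resize(a[150:270,160:290],None,fx=2.,fy=2.)
    cv2.imwrite(f"pics/{n}5.png",cv2.resize(a,None,fx=2,fy=2,interpolation=cv2.INTER_CUBIC))
```

```text
nest mm [-151.8   51.    24.2] axes z [ 0.258  0.117 -0.959] x [-0.     0.993  0.122] F [3.32 1.08 4.39] t 5.2833 q [ 16.3  12.7 -44.8 121.   26.6  37.7  19.7]
shift [-0.0013 -0.0017  0.0017] rot [-0.0008  0.0003  0.0002] rows 0.06546529927894618 0.006855707053025251
```

View pics/scene5.png

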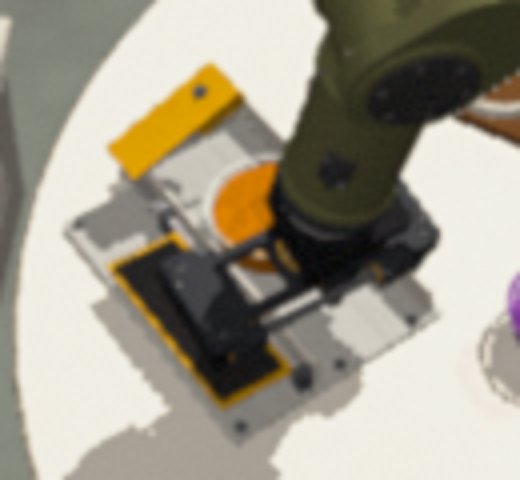

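Run:
```python
from g import *
S=cams("scene")
def w(n): 
    n=np.array(n)/1000; return np.r_[NP,0]+R.from_euler('z',PSI,degrees=True).apply(n)
for th in(0,.15,.2,.25,.3,.35,.4,.42):
    o=[]
    for x in(45,2):
        a=np.array([-106,33.]);c,s=np.cos(-th),np.sin(-th); b=[c*a[0]-s*a[1],s*a[0]+c*a[1]]
        o.append(proj(S,w((x,62+b[0],22+b[1])))[0].round(1))
    print(th,o)
```

```text
0 [array([218. , 170.6]), array([225.4, 178.3])]
0.15 [array([216. , 168.1]), array([223.5, 175.9])]
0.2 [array([215.2, 167.3]), array([222.7, 175.1])]
0.25 [array([214.4, 166.7]), array([221.9, 174.5])]
0.3 [array([213.5, 166. ]), array([221. , 173.9])]
0.35 [array([212.5, 165.5]), array([220. , 173.4])]
0.4 [array([211.4, 165. ]), array([218.9, 172.9])]
0.42 [array([211. , 164.8]), array([218.5, 172.7])]
```

Request:
send_rows:
  steps:
    - [[0,-0.001,0.001],[0,0,0],0.087]
    - [[0,-0.001,0.002],[0,0,0],0.087]
    - [[0,-0.001,0.003],[0,0,0],0.087]
    - [[0,-0.001,0.003],[0,0,0],0.087]
    - [[0,-0.001,0.003],[0,0,0],0.087]

```text
time_s: 5.8
tool_pos: [0.5272, 0.177, 0.0209]
tool_rot: [165.1, -6.9, 66.7]
force: [3.1, 0.1, 5.4]
grip_width: 0.0869
```

Run:
```python
from g import *
nestof();go(*target(-123,50,22))
```

```text
nest mm [-152.4   51.    20.9] axes z [ 0.257  0.117 -0.959] x [-0.     0.993  0.121] F [2.8  1.31 5.45] t 5.8 q [ 16.   13.1 -44.6 121.1  27.2  37.5  19.2]
shift [-0.0009  0.0287  0.0064] rot [-0.0016  0.0012  0.0004] rows 0.7066063284244429 0.01614538537768997
```

Request:
send_rows:
  steps:
    - [[0,0.004,0.001],[0,0,0],0.087]
    - [[0,0.008,0.002],[0,0,0],0.087]
    - [[0,0.012,0.003],[0,0,0],0.087]
    - [[0,0.016,0.004],[0,0,0],0.087]
    - [[0,0.02,0.0053],[0,0,0],0.087]

```text
time_s: 6.22
tool_pos: [0.5427, 0.1713, 0.02]
tool_rot: [165.4, -6.8, 66.9]
force: [-11.2, 2.7, 15.0]
grip_width: 0.0871
```

Run:
```python
from g import *
import cv2
nestof();go(*target(-103,51,21))
c=env.read_camera("scene"); a=c["pixels"][140:280,160:310,::-1]
cv2.imwrite("pics/scene6.png",cv2.resize(a,None,fx=4,fy=4,interpolation=cv2.INTER_CUBIC))
```

```text
nest mm [-135.9   52.    20. ] axes z [ 0.253  0.116 -0.961] x [-0.003  0.993  0.119] F [-11.34  -1.95  15.03] t 6.2167 q [ 16.5  14.9 -43.9 119.3  27.8  38.   20.6]
shift [-0.0009  0.0321  0.0072] rot [-0.0065  0.0022  0.0042] rows 0.7904311004541685 0.06460391537367438
```

View pics/scene6.png

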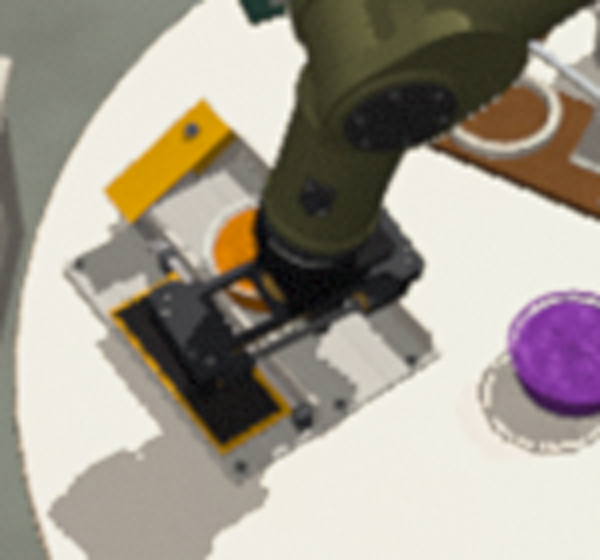

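Request:
send_rows:
  steps:
    - [[0,0.006,0],[0,0,0],0.087]
    - [[0,0.012,0.001],[0,0,0],0.087]
    - [[0,0.018,0.003],[0,0,0],0.087]
    - [[0,0.024,0.0045],[0,0,0],0.087]
    - [[0,0.029,0.006],[0,0,0],0.087]

```text
time_s: 6.68
tool_pos: [0.57, 0.1575, 0.0207]
tool_rot: [165.4, -6.7, 66.8]
force: [-5.1, 2.5, 7.1]
grip_width: 0.0866
```

Run:
```python
from g import *
import cv2
nestof()
c=env.read_camera("scene"); a=c["pixels"][140:280,160:310,::-1]
cv2.imwrite("pics/scene7.png",cv2.resize(a,None,fx=4,fy=4,interpolation=cv2.INTER_CUBIC))
```

```text
nest mm [-105.5   50.1   20.7] axes z [ 0.252  0.114 -0.961] x [-0.001  0.993  0.117] F [-5.71  0.3   7.14] t 6.6833 q [ 17.3  17.3 -42.7 116.5  28.7  38.7  22.6]
```

View pics/scene7.png

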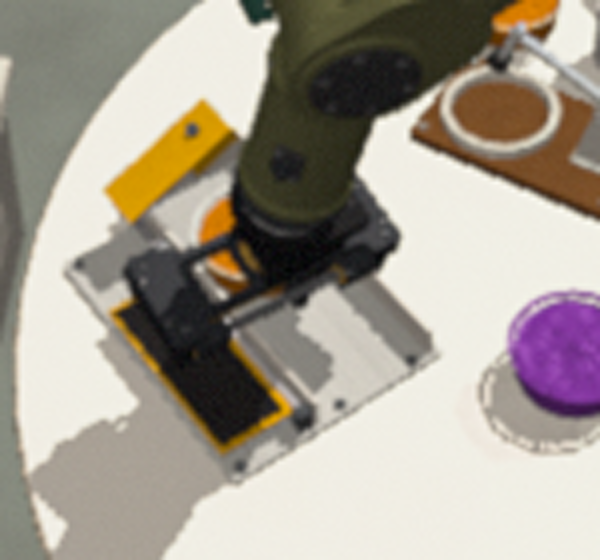

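Request:
send_rows:
  steps:
    - [[0,0.005,0.0013],[0,0,0],0.087]
    - [[0,0.01,0.0026],[0,0,0],0.087]
    - [[0,0.016,0.004],[0,0,0],0.087]
    - [[0,0.022,0.0055],[0,0,0],0.087]
    - [[0,0.027,0.007],[0,0,0],0.087]

```text
time_s: 7.15
tool_pos: [0.5955, 0.1465, 0.0208]
tool_rot: [165.4, -6.7, 66.8]
force: [-4.3, 2.0, 6.9]
grip_width: 0.0871
```

Run:
```python
from g import *
import cv2
nestof()
c=env.read_camera("scene"); a=c["pixels"][140:280,160:310,::-1]
cv2.imwrite("pics/scene8.png",cv2.resize(a,None,fx=4,fy=4,interpolation=cv2.INTER_CUBIC))
```

```text
nest mm [-77.7  50.1  20.8] axes z [ 0.252  0.114 -0.961] x [-0.001  0.993  0.117] F [-4.73  0.13  6.94] t 7.15 q [ 17.8  19.7 -41.7 113.7  29.5  39.4  24.4]
```

View pics/scene8.png

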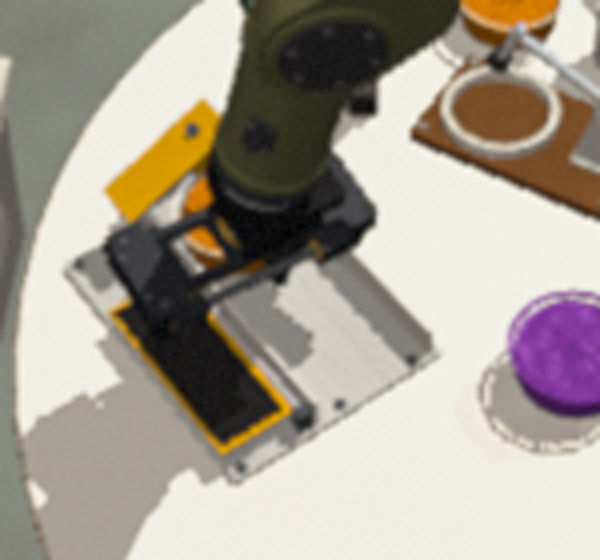

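Request:
send_rows:
  steps:
    - [[0,0.003,0.0008],[0,0,0],0.087]
    - [[0,0.006,0.0016],[0,0,0],0.087]
    - [[0,0.009,0.0024],[0,0,0],0.087]
    - [[0,0.012,0.0032],[0,0,0],0.087]
    - [[0,0.014,0.0037],[0,0,0],0.087]

```text
time_s: 7.62
tool_pos: [0.6086, 0.1411, 0.0208]
tool_rot: [165.4, -6.7, 66.8]
force: [-4.3, 1.4, 6.1]
grip_width: 0.0868
```

Run:
```python
from g import *
nestof()
```

```text
nest mm [-63.5  50.3  20.8] axes z [ 0.252  0.114 -0.961] x [-0.001  0.993  0.117] F [-4.52 -0.42  6.06] t 7.6167 q [ 18.1  21.  -41.2 112.2  29.9  39.8  25.3]
```

Request:
send_rows:
  steps:
    - [[0,0.001,0.0003],[0,0,0],0.087]
    - [[0,0.002,0.0005],[0,0,0],0.087]
    - [[0,0.003,0.0008],[0,0,0],0.087]
    - [[0,0.004,0.001],[0,0,0],0.087]
    - [[0,0.005,0.0013],[0,0,0],0.087]

```text
time_s: 8.03
tool_pos: [0.6131, 0.1392, 0.0207]
tool_rot: [165.4, -6.7, 66.8]
force: [-4.0, 1.6, 6.5]
grip_width: 0.0866
```

Run:
```python
from g import *
import cv2
nestof()
for n in("scene","top","wrist"):
    c=env.read_camera(n); a=c["pixels"][:,:,::-1]
    a={"scene":a[140:280,160:310],"top":a[100:240,140:290],"wrist":a}[n]
    cv2.imwrite(f"pics/{n}9.png",cv2.resize(a,None,fx=4,fy=4,interpolation=cv2.INTER_CUBIC) if n!="wrist" else a)
```

```text
nest mm [-58.6  50.4  20.7] axes z [ 0.252  0.114 -0.961] x [-0.002  0.993  0.117] F [-4.36 -0.1   6.49] t 8.0333 q [ 18.1  21.4 -41.1 111.6  30.   40.   25.6]
```

View pics/scene9.png

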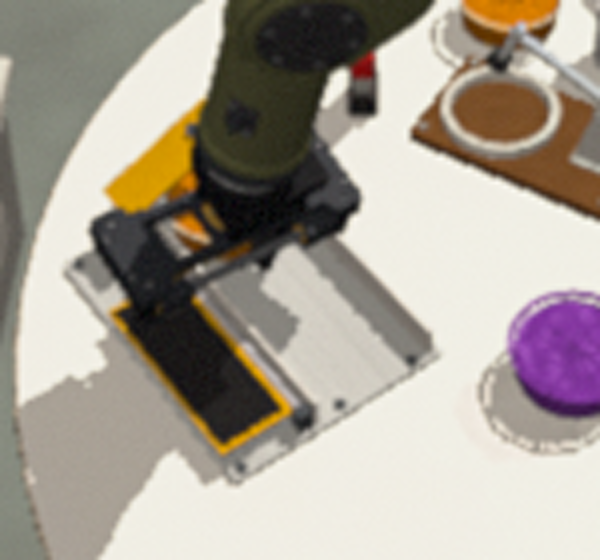

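View pics/wrist9.png

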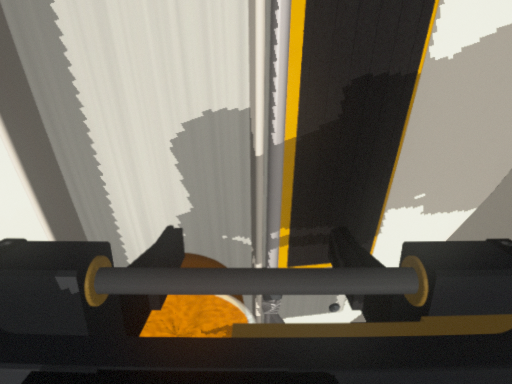

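View pics/top9.png

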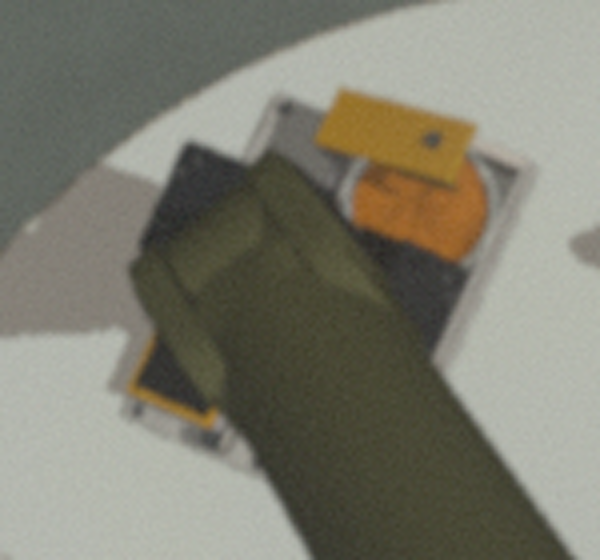

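Request:
send_rows:
  steps:
    - [[0,0.001,0.0003],[0,0,0],0.087]
    - [[0,0.002,0.0005],[0,0,0],0.087]
    - [[0,0.003,0.0008],[0,0,0],0.087]
    - [[0,0.004,0.001],[0,0,0],0.087]
    - [[0,0.004,0.001],[0,0,0],0.087]

```text
time_s: 8.6
tool_pos: [0.617, 0.1375, 0.0208]
tool_rot: [165.4, -6.7, 66.8]
force: [-3.4, 2.5, 4.7]
grip_width: 0.0867
```

Run:
```python
from g import *
nestof()
```

```text
nest mm [-54.3  50.3  20.8] axes z [ 0.252  0.114 -0.961] x [-0.001  0.993  0.117] F [-4.15  0.98  4.75] t 8.6 q [ 18.2  21.8 -40.9 111.2  30.1  40.1  25.9]
```

Request:
send_rows:
  steps:
    - [[0,0.001,0.0003],[0,0,0],0.087]
    - [[0,0.002,0.0005],[0,0,0],0.087]
    - [[0,0.003,0.0008],[0,0,0],0.087]
    - [[0,0.003,0.0008],[0,0,0],0.087]
    - [[0,0.003,0.0008],[0,0,0],0.087]

```text
time_s: 9.02
tool_pos: [0.6193, 0.1366, 0.0207]
tool_rot: [165.5, -6.7, 66.8]
force: [-5.9, 1.2, 6.6]
grip_width: 0.0867
```

Run:
```python
from g import *
import cv2
nestof()
c=env.read_camera("top"); a=c["pixels"][100:240,140:290,::-1]
cv2.imwrite(f"pics/top10.png",cv2.resize(a,None,fx=4,fy=4,interpolation=cv2.INTER_CUBIC))
```

```text
nest mm [-51.8  50.4  20.7] axes z [ 0.251  0.114 -0.961] x [-0.001  0.993  0.117] F [-5.86 -1.23  6.61] t 9.0167 q [ 18.2  22.  -40.9 110.9  30.2  40.2  26. ]
```

View pics/top10.png

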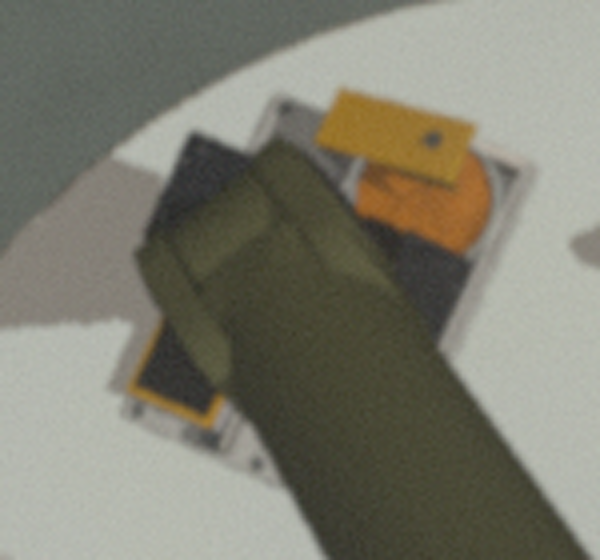

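Request:
send_rows:
  steps:
    - [[0,0.001,0.0003],[0,0,0],0.087]
    - [[0,0.002,0.0005],[0,0,0],0.087]
    - [[0,0.002,0.0005],[0,0,0],0.087]
    - [[0,0.002,0.0005],[0,0,0],0.087]
    - [[0,0.002,0.0005],[0,0,0],0.087]

```text
time_s: 9.48
tool_pos: [0.6198, 0.1365, 0.0205]
tool_rot: [165.6, -6.7, 66.8]
force: [-11.4, 2.3, 11.6]
grip_width: 0.0872
```

Run:
```python
from g import *
nestof()
```

```text
nest mm [-51.4  50.5  20.5] axes z [ 0.249  0.113 -0.962] x [-0.002  0.993  0.116] F [-11.37  -2.36  11.61] t 9.4833 q [ 18.2  22.2 -40.9 110.7  30.2  40.4  26.2]
```

Request:
send_rows:
  steps:
    - [[0,0.001,0.0003],[0,0,0],0.087]
    - [[0,0.002,0.0005],[0,0,0],0.087]
    - [[0,0.002,0.0005],[0,0,0],0.087]
    - [[0,0.002,0.0005],[0,0,0],0.087]
    - [[0,0.002,0.0005],[0,0,0],0.087]

```text
time_s: 9.9
tool_pos: [0.6202, 0.1365, 0.0203]
tool_rot: [165.7, -6.6, 66.8]
force: [-16.0, 3.6, 16.6]
grip_width: 0.0871
```

Run:
```python
from g import *
import cv2
nestof()
c=env.read_camera("top"); a=c["pixels"][100:240,140:290,::-1]
cv2.imwrite(f"pics/top11.png",cv2.resize(a,None,fx=4,fy=4,interpolation=cv2.INTER_CUBIC))
```

```text
nest mm [-51.   50.7  20.3] axes z [ 0.247  0.112 -0.963] x [-0.001  0.993  0.115] F [-16.16  -3.05  16.58] t 9.9 q [ 18.2  22.3 -40.9 110.5  30.1  40.6  26.3]
```

View pics/top11.png

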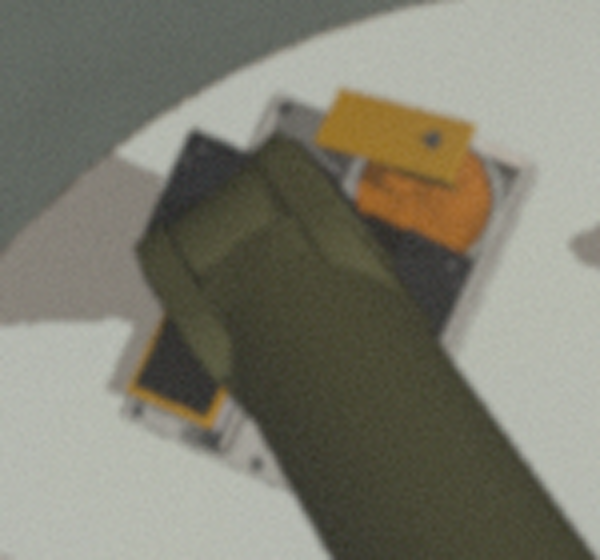

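Run:
```python
from g import *
import cv2
p=np.load("nest.npy")
a=np.linspace(0,2*np.pi,90)
c=env.read_camera("top"); im=cv2.resize(c["pixels"][110:200,190:290,::-1],None,fx=7,fy=6.6,interpolation=cv2.INTER_CUBIC)
im=cv2.resize(c["pixels"][120:200,190:290,::-1],None,fx=7,fy=7,interpolation=cv2.INTER_CUBIC)
def dr(P,col):
    q=(proj(c,P)-[190,120]+.5)*7; cv2.polylines(im,[q.round().astype(int)],False,col,1)
for base,ps,col in((p[:2],np.degrees(p[2]),(0,255,0)),(NP,PSI,(255,0,0))):
    rot=R.from_euler('z',ps,degrees=True); w=lambda L:[np.r_[base,0]+rot.apply(np.array(n)/1e3) for n in L]
    dr(w([(1+52*np.cos(t),52*np.sin(t),52) for t in a]),col)
    dr(w([(50,-54.5,32),(-205,-54.5,32)]),col); dr(w([(49,-50,32),(49,50,32)]),col)
cv2.imwrite("pics/top12.png",im)
```

```text
(no output)
```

View pics/top12.png

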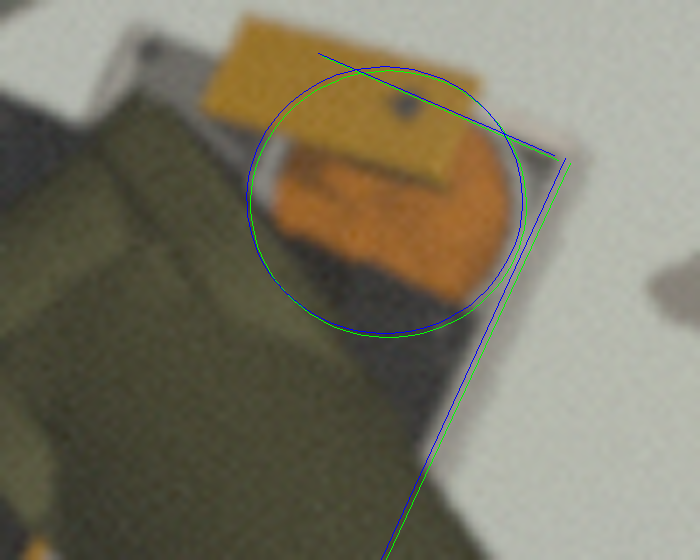

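Request:
send_rows:
  steps:
    - [[0,-0.006,-0.0016],[0,0,0],0.087]
    - [[0,-0.012,-0.0032],[0,0,0],0.087]
    - [[0,-0.018,-0.0047],[0,0,0],0.087]
    - [[0,-0.024,-0.006],[0,0,0],0.087]
    - [[0,-0.029,-0.0077],[0,0,0],0.087]

```text
time_s: 10.42
tool_pos: [0.5994, 0.1446, 0.0227]
tool_rot: [165.1, -6.9, 66.7]
force: [3.0, -1.2, 6.0]
grip_width: 0.0872
```

Run:
```python
from g import *
nestof()
p,r,o=pose(); print(r.inv().apply([0,0,.025]))
```

```text
nest mm [-73.3  49.9  22.7] axes z [ 0.257  0.115 -0.959] x [0.001 0.993 0.119] F [3.26 0.1  6.  ] t 10.4167 q [ 17.9  19.7 -41.6 113.5  29.7  39.3  24.4]
[ 0.00298497  0.00638822 -0.02398501]
```

Request:
send_rows:
  steps:
    - [[0.0005,0.001,-0.004],[0,0,0],0.087]
    - [[0.001,0.002,-0.009],[0,0,0],0.087]
    - [[0.002,0.003,-0.015],[0,0,0],0.087]
    - [[0.003,0.004,-0.022],[0,0,0],0.087]
    - [[0.004,0.005,-0.03],[0,0,0],0.087]

```text
time_s: 10.83
tool_pos: [0.5952, 0.1467, 0.0524]
tool_rot: [165.3, -6.8, 66.7]
force: [-0.2, 0.9, -0.4]
grip_width: 0.087
```

Request:
send_rows:
  steps:
    - [[0,0,-0.016],[0,0,0],0.087]
    - [[0,0,-0.032],[0,0,0],0.087]
    - [[0,0,-0.048],[0,0,0],0.087]
    - [[0,0,-0.064],[0,0,0],0.087]
    - [[0,0,-0.08],[0,0,0],0.087]

```text
time_s: 11.25
tool_pos: [0.5731, 0.1467, 0.1303]
tool_rot: [165.2, -6.8, 66.7]
force: [0.6, -0.5, 0.4]
grip_width: 0.087
```

Request:
send_rows:
  steps:
    - [[0,-0.01,-0.02],[0,0,0],0.087]
    - [[0,-0.02,-0.04],[0,0,0],0.087]
    - [[0,-0.03,-0.06],[0,0,0],0.087]
    - [[0,-0.04,-0.07],[0,0,0],0.087]
    - [[0,-0.04,-0.07],[0,0,0],0.087]

```text
time_s: 11.67
tool_pos: [0.5184, 0.1643, 0.1887]
tool_rot: [165.0, -6.9, 66.9]
force: [1.0, 0.3, 0.2]
grip_width: 0.0872
```

Run:
```python
from g import *
import cv2
nestof()
p=np.load("nest.npy")
a=np.linspace(0,2*np.pi,90)
for n,o in(("top",(180,110)),("scene",(165,150))):
    c=env.read_camera(n); im=cv2.resize(c["pixels"][o[1]:o[1]+120,o[0]:o[0]+130,::-1],None,fx=5,fy=5,interpolation=cv2.INTER_CUBIC)
    rot=R.from_euler('z',p[2]); w=[np.r_[p[:2],0]+rot.apply(np.array((1+52*np.cos(t),52*np.sin(t),52))/1e3) for t in a]
    q=(proj(c,w)-o+.5)*5; cv2.polylines(im,[q.round().astype(int)],False,(0,255,0),1)
    cv2.imwrite(f"pics/{n}13.png",im)
c=env.read_camera("wrist");cv2.imwrite("pics/wrist13.png",c["pixels"][:,:,::-1])
```

```text
nest mm [-155.5   35.9  188.7] axes z [ 0.259  0.116 -0.959] x [-0.003  0.993  0.119] F [0.76 0.68 0.25] t 11.6667 q [ 27.3  -4.9 -49.2 113.1   2.7  54.8  42.4]
```

View pics/top13.png

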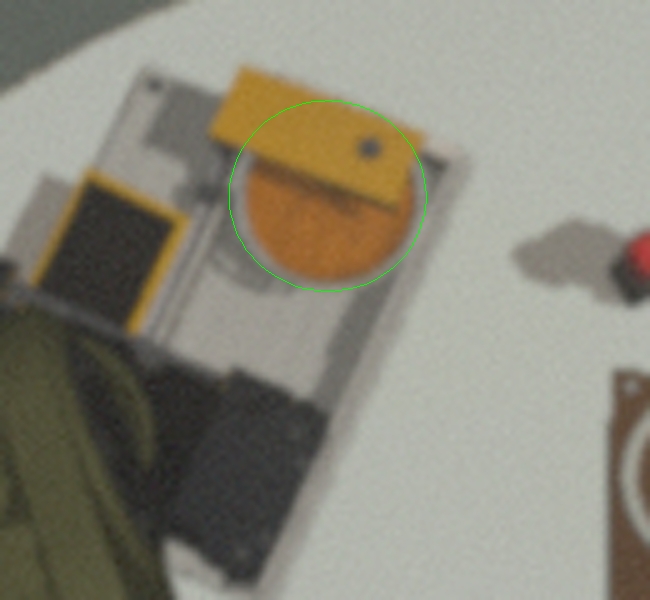

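View pics/scene13.png

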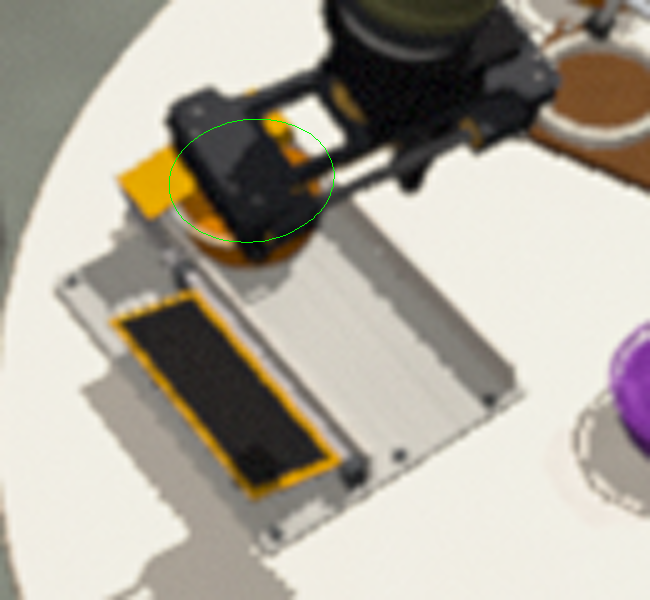

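View pics/wrist13.png

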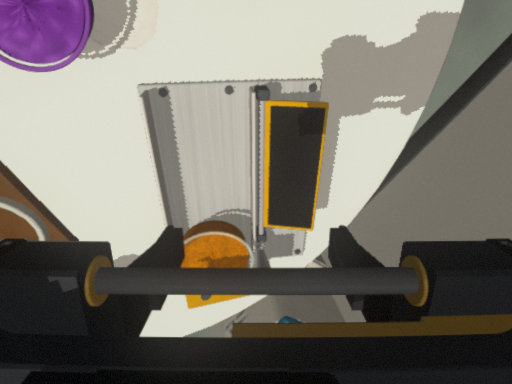

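Request:
send_rows:
  steps:
    - [[0,0,0],[0,0,0],0.087]
    - [[0,0,0],[0,0,0],0.087]
    - [[0,0,0],[0,0,0],0.087]
    - [[0,0,0],[0,0,0],0.087]
    - [[0,0,0],[0,0,0],0.087]

```text
time_s: 12.23
tool_pos: [0.5194, 0.1622, 0.1862]
tool_rot: [165.2, -6.9, 66.7]
force: [-0.2, -0.0, 0.5]
grip_width: 0.0868
```

Run:
```python
from g import *
import cv2
nestof()
a=cams("top");b=cv2.imread("pics/top0.png");cv2.imwrite("pics/top14.png",np.hstack([a["pixels"][100:300,100:450,::-1],b[100:300,100:450]]))
```

```text
nest mm [-153.8   34.4  186.2] axes z [ 0.255  0.116 -0.96 ] x [0.    0.993 0.12 ] F [-0.16 -0.12  0.54] t 12.2333 q [ 27.3  -4.5 -49.  113.1   2.9  54.7  42.4]
```

View pics/top14.png

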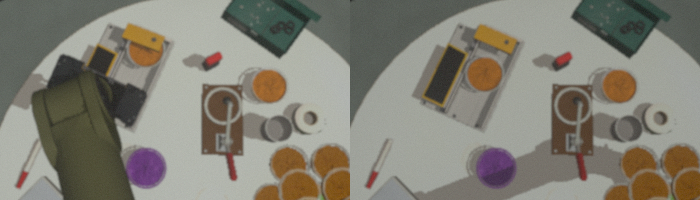

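Nothing else has moved: the stamp, next cup, beaker and pen are where they were. The cup is home with the flap down on its lid, so I'm handing in.

```bash
python3 -c "
from cell import env
print(env.sign_off())"
```

```text
the job is handed in; nothing more can be done
None
```

I loaded the cup and handed the job in at about 12 s; sign-off gives no verdict.

**What I did:** I tilted the gripper about 15° forward and rolled it 7°. One fingertip pressed the treadle at about 6 N while the other pushed the cup low on its wall along the lane. I stopped when the push force rose from about 5 N to 16 N and the tip stopped moving, which I took as contact with the back stop. Then I backed off along the lane and lifted clear.

**What the last checks showed:**
- **Flap while pushing:** during the slide the pictures show it clearly open. My one pixel estimate, about 0.28 rad, was made before I pressed the treadle further down.
- **Cup position:** a circle drawn at the expected home position matches the cup's rim to within about 3 mm. The cup looks upright.
- **Flap after release:** it is down on the lid and the treadle has risen. I did not measure the flap's angle at rest, so the 0.06–0.19 rad limit is unchecked.
- **Robot:** the tool force is near zero and the arm touches nothing.
- **Bystanders:** the stamp, pen, beaker, other cup and purple look-alike appear unmoved when compared with the first picture.

**What disagreed:** the two estimates of the nest's position differed by about 4.5 mm (3.5 mm in x, 2.9 mm in y), so I used their average. The fingertip stopped about 5 mm further along than I predicted. I put that down to the nest estimate and the fingertip's shape, since the rim overlay and the force jump both point to the cup being home.

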